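# Let the red paint tin out of its rack

### The arm

A 6-joint arm with a two-finger parallel gripper is mounted at the origin on the work surface. World frame = base frame: x ahead of the robot, y to its left, z up, the work surface at z = 0. Lengths are in m, angles in degrees, forces in N, time in s.
With the tool pointing down it reaches from about 0.425 to 0.95 m from the base axis. Payload 3.5 kg.
Tool frame: the origin (TCP) lies between the finger pads; the fingertips stand env.tips_ahead ahead of it and the grasp point (between the pads) lies 11 mm behind it (env.tips_ahead is the distance from the TCP to the fingertips, in m); y points along the fingers, x is the direction in which the jaws open and shut, and the axes are right-handed (so a half turn about y gives the same grasp; the last joint's range is limited). The gripper opens to 85 mm and grips with 20 to 120 N. Pads are 22 mm wide; open, the fingers measure 114 mm over their backs; the gripper's body (76 mm by 85 mm) begins 54 mm behind the grasp point. The pads swing forward as they close: fully open they stand 13 mm farther back than shut.
Start: joints at [-72.938, 16.404, 90.338, -0, 73.258, -8.594], TCP at [0.292, -0.608, 0.207] pointing down, gripper open.
Joint ranges: [-158.93, 158.93], [-51.34, 127.21], [12.03, 142.37], [-87.48, 267.48], [13.55, 161.25], [-162.69, 162.69]. Speed limits (degrees/s): [159.86, 159.86, 180, 180, 180, 180].

### API

Orientations are given as [roll, pitch, yaw] about the fixed x, y, z axes, in that order (R = Rz(yaw) Ry(pitch) Rx(roll)).
In Python, from rig import telemetry, imaging, order, env gives the robot as it stands.
- The arm moves only by the tool servo_tool, never from a script. Its argument "series" is a list of rows, each a list of 5 numbers: the shift along the tool's x, y, z normalised to -1 to 1, where 1 is 80 mm, then the turn about the tool's y normalised to -1 to 1, where 1 is 45 degrees, then the closure, from -1 (fully open) to 1 (shut). A call has 1 to 12 rows; each row shifts and turns the commanded pose from where the row before left it, along the tool's axes as they then stand; what a row does not reach is not made up. A row lasts 1/10 s, in which the tool goes at most 50 mm and 8.59 degrees, less where a joint would pass 70% of its speed; a pose out of reach is approached as far as the arm can. A call with a number of a shift or a turn outside -1 to 1 is refused whole. A call with a gripper value outside its range is refused whole. The fingers move at their own pace and stop on an object; the grip force is fixed at half the most. Time passes only in rows, so rows that do not move let the fingers close. It gives the time, the measured TCP pose, the force and the opening at its end, in the units of the state.
- telemetry.get_state(): the state, without advancing time (a new reading comes with each control period).
- imaging.camera(name): name is "scene" or "side" or "wrist"; returns a dict with "frame" (420x560x3 uint8, red, green, blue), "depth" (420x560 float32, m along the optical axis (not along the pixel's ray), 0 where there is no reading), "fx", "fy", "cx", "cy" (pixels), "R" (3x3) and "t" (3): a world point X has camera coordinates R X + t. Camera axes: x right, y down, z forward; pixel columns grow to the right and rows downward; lengths in m; the calibration is good to about 2 mm. A picture is of the moment at which its call begins.
- order.sign_off(): hands the job in, once; it reports no verdict.
The state is a dict: "clock": time; "joint_positions": joint angles; "qvel": joint speeds; "joint_torque": joint torques, N m; "eef_pos": TCP position; "ee_rot": TCP orientation; "contact_force": force on the tool from outside, world axes, zero at the start; "torque": the same for the moment, N m; "width": finger opening in m.
Only numpy, scipy, OpenCV 4.12 (cv2) and the standard library are available. Lean on these libraries where they do the work, as an engineer would, in place of code of your own. Each camera call takes 0.05 s, during which the arm holds its last target.

### The job

Pull the sprung gate of the rack that holds the red tin straight up by its black knob, all the way to its stop, and keep it there a moment so that the red tin rolls out underneath into the rack's front tray. Then let the gate go back down fully shut and let go of the knob; the other two gates stay shut.

Things in the scene. Friction and masses are not known exactly. Their poses are not given: they have to be found in the camera images.
- red_knob (a point): Centre of the black knob of the red tin's rack: upright cylinder, diameter 28, height 28 mm, on an 8 mm rod; 192 mm above the table when shut, rises with the gate. An aluminium crossbar's top lies 34 mm below this point; nothing on the rack is higher than the knob. Three like racks face the robot, knobs 0.2 m or more apart; the lying tin behind the gate (red, blue or white) tells which.
- red_gate (a joint): Lift of the red rack's gate in m: 0 shut, 0.060 at its upper stop, straight up. Spring and weight pull it down with about 4 N when shut, 8 N at the stop; let go, it shuts by itself. The tin can roll under it once lifted about 0.045.
- red_tin_mid (a point): Centre of the red paint tin: cylinder, diameter 48, length 62 mm, about 0.15 kg, lying across a lane that slopes down 12 degrees to the tray. It starts leaning on the uphill (far) side of the gate, 28 mm behind the knob, centre 71 mm above the table. With the gate up it rolls to the tray in about a second.
- red_tray (a point): Middle of the red rack's wooden front tray at the lane's low end, nearer the robot: 30 mm above the table (the height of the centre of a tin lying in it), 133 mm in front of the gate. Inside 89 by 68 mm, walls 46 mm high. Its x axis points from tray to gate.
- blue_gate (a joint): Lift of the like gate of the rack with the blue tin in m; 0 shut. To stay shut.
- white_gate (a joint): Lift of the like gate of the rack with the white tin in m; 0 shut. To stay shut.
There are look-alikes about, which are no part of the job. Of the things like the part that bears red_tin_mid, leave any that is green; of the rest the larger one is meant.

How it is judged (in metres and radians):
On the way:
1. the red tin's gate is pulled up to its stop (within 10 mm) and kept there for 0.3 s (value of joint red_gate above 0.05 m), for 0.3 s.
At the end, for the whole second after the job is handed in: The red tin lies in its rack's front tray (centre within 32 mm of the tray point), its gate is shut again (lift under 10 mm), and the blue and white tins' gates are shut (under 10 mm) (distance between red_tin_mid and red_tray below 0.032 m and value of joint each of red_gate, blue_gate, white_gate below 0.01 m); the robot touches nothing.
It fails at once if the blue or the white tin's gate is lifted by more than 20 mm (value of joint any of blue_gate, white_gate above 0.02 m).
It also fails if it takes over 30 s, if anything falls off the work surface, if the arm or the gripper's body presses on something with over 40 N, if the wrist force passes 120 N, or if a joint passes its speed limit or range.

## Working session

There is one attempt and no reset: what is moved stays moved. The work goes in short steps, Python scripts to look and compute and a tool call to move; the robot and the scene stay as the last step left them, time stands still between calls to the robot, and variables do not carry over. Pictures are saved under pics/ and viewed, and the job is handed in when it is done.

Besides the shell and the picture viewer there is one more tool, called after "Request:" as name(argument=value, ...), one argument or row to a line, values as JSON. servo_tool: Moves the arm, as the interface text tells. Scaled input: -1 to 1 covers 80 mm each way for a shift and 45 degrees each way for a turn. Its arguments: {"type":"object","properties":{"series":{"type":"array","items":{"type":"array","items":{"type":"number"}}}},"required":["series"]}

```bash
mkdir -p pics
cat > h.py <<'E'
from rig import telemetry, imaging, order, env
import numpy as np, cv2
def snap(n,f):
    c=imaging.camera(n); cv2.imwrite('pics/'+f,c['frame'][:,:,::-1]); np.save('pics/'+f[:-4]+'.npy',c,allow_pickle=True); return c
def ray(c,u,v):
    d=np.array([(u-c['cx'])/c['fx'],(v-c['cy'])/c['fy'],1.]); R=np.array(c['R']); return -R.T@np.array(c['t']), R.T@d
def onz(c,u,v,z):
    o,d=ray(c,u,v); return o+d*(z-o[2])/d[2]
def dep(c,u,v):
    o,d=ray(c,u,v); return o+d*c['depth'][int(v),int(u)]
E
python3 - <<'E'
from h import *
for n in('scene','side','wrist'): c=snap(n,n+'0.png'); print(n,ray(c,280,210))
print(telemetry.get_state(), env.tips_ahead)
E
```

```text
scene (array([ 0.96472241, -0.34357329,  0.78754511]), array([-0.52431082,  0.37628777, -0.76393945]))
side (array([0.3979561 , 0.62267616, 0.91978297]), array([ 0.1024611 , -0.61741288, -0.77995555]))
wrist (array([ 0.35215246, -0.57856899,  0.37274309]), array([-0.2384104 , -0.11306596, -0.964567  ]))
{'clock': 0.15, 'joint_positions': array([-7.29344696e+01,  1.64456656e+01,  9.04034075e+01, -1.45531165e-03,
        7.32588528e+01, -8.59274220e+00]), 'qvel': array([ 0.04951035, -0.13917905, -0.33193073, -0.05830502,  0.04216141,
       -0.11409959]), 'joint_torque': array([ 1.22050649e-03, -4.06611300e+01, -2.93139982e+01, -1.26446507e-04,
        3.98513264e-03, -6.11547746e-08]), 'eef_pos': array([ 0.29214915, -0.60788253,  0.20582102]), 'ee_rot': array([-89.98525198,   0.10692252, -64.34129315]), 'contact_force': array([-0.63597323, -0.18961736,  0.18719705]), 'torque': array([-0.05943535,  0.04147032, -0.00775223]), 'width': 0.08527836718832234} 0.008
```

View pics/scene0.png

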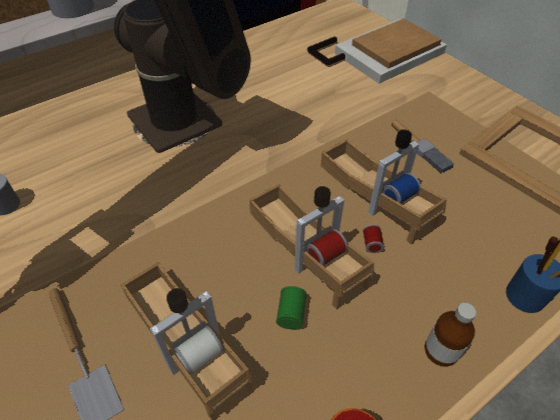

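View pics/side0.png

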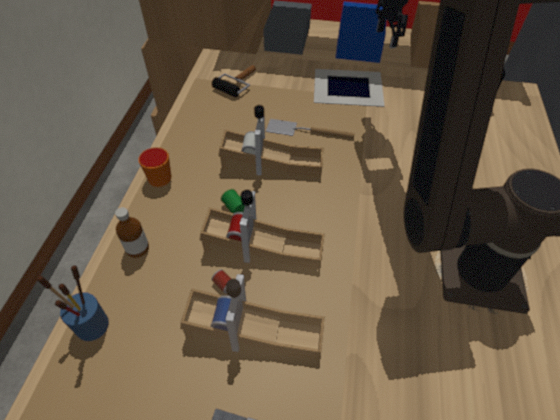

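View pics/wrist0.png

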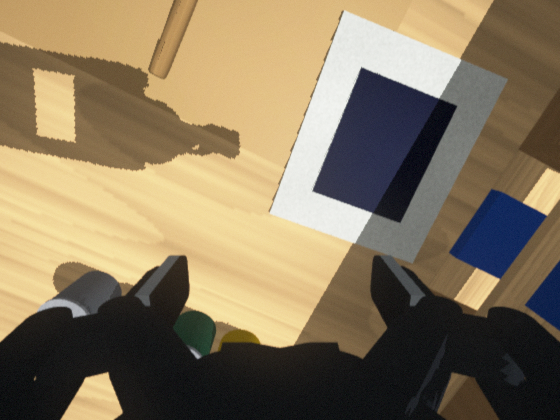

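The scene view shows three racks. Candidates for the red tin:
- the large red tin behind the middle gate, scene (327,248) and side (237,228)
- a small red tin on the table, scene (373,238)
- a green tin, scene (291,308)
- a red cup, scene (355,415)

Candidates for the knob are scene (178,300) on the white rack, (322,197) on the middle rack and (403,139) on the blue rack. I choose the middle rack's knob, at side (247,198).

Run:
```python
from h import *
C={n:np.load(f'pics/{n}0.npy',allow_pickle=True).item() for n in('scene','side')}
def tri(a,b):
    (o1,d1),(o2,d2)=ray(C['scene'],*a),ray(C['side'],*b)
    A=np.array([d1,-d2]).T; s=np.linalg.lstsq(A,o2-o1,rcond=None)[0]
    p,q=o1+d1*s[0],o2+d2*s[1]; return (p+q)/2,np.linalg.norm(p-q)
def blob(n,u,v,r=16):
    f=C[n]['frame'][v-r:v+r,u-r:u+r].max(2); m=(f<60).astype(np.uint8)
    k,l,s,c=cv2.connectedComponentsWithStats(m); i=1+np.argmax(s[1:,4]); return c[i]+[u-r,v-r],s[i]
for nm,a,b in(('red',(322,197),(247,198)),('white',(178,300),(259,113)),('blue',(403,139),(233,288))):
    pa,sa=blob('scene',*a);pb,sb=blob('side',*b)
    print(nm,pa,sa,pb,sb,tri(pa,pb),onz(C['scene'],*pa,.192),onz(C['side'],*pb,.192))
# red tin & tray via depth on side
f=cv2.imread('pics/scene0.png')[120:320,220:460]; cv2.imwrite('pics/crop1.png',cv2.resize(f,None,fx=3.3,fy=3,interpolation=2))
f=cv2.imread('pics/side0.png')[170:280,180:340]; cv2.imwrite('pics/crop2.png',cv2.resize(f,None,fx=5,fy=5,interpolation=2))
```

```text
red [321.96917808 197.30136986] [  8   6  16  24 292] [244.68544601 200.31924883] [  0   8  23  23 213] (array([0.57430707, 0.0289547 , 0.18786416]), np.float64(0.004356120320511672)) [0.57490248 0.02555632 0.192     ] [0.57498447 0.03381768 0.192     ]
white [177.28186275 300.40441176] [  5   4  22  26 408] [259.         111.75961538] [ 12   9   9  14 104] (array([ 0.6076919 , -0.27179598,  0.1919709 ]), np.float64(0.001985541490443238)) [ 0.60870739 -0.27134844  0.192     ] [ 0.60703504 -0.27274512  0.192     ]
blue [402.96484375 139.6171875 ] [  9   7  16  23 256] [233.07329843 288.5078534 ] [  9   8  15  18 191] (array([0.54810893, 0.24922907, 0.19034443]), np.float64(0.0008718801592486001)) [0.54966168 0.24777084 0.192     ] [0.54740426 0.24983452 0.192     ]
```

View pics/crop1.png

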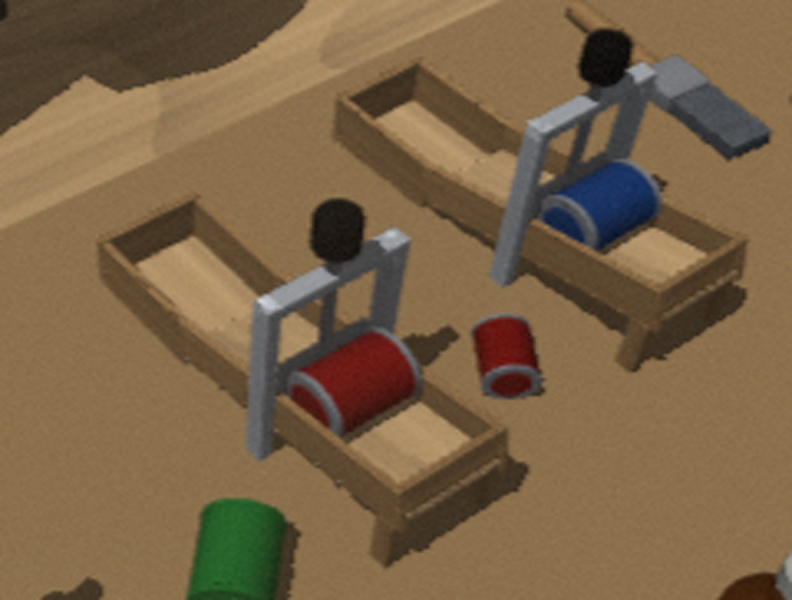

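View pics/crop2.png

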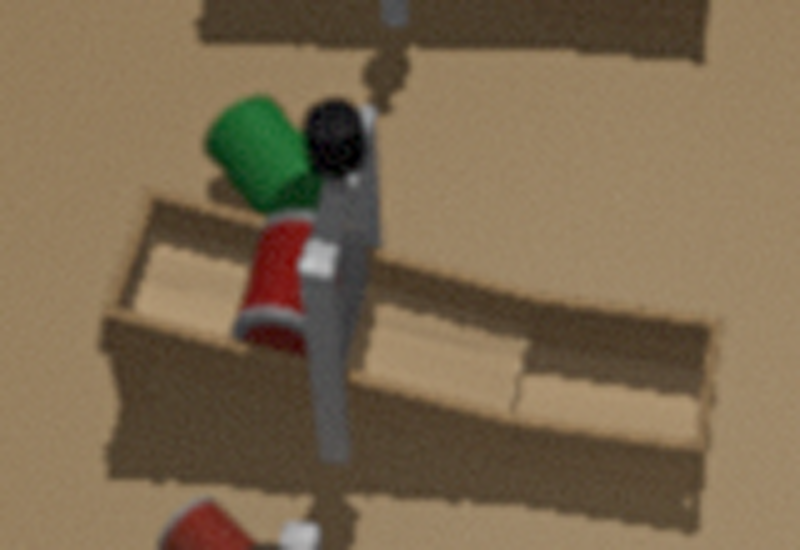

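Run:
```python
from h import *
C={n:np.load(f'pics/{n}0.npy',allow_pickle=True).item() for n in('scene','side')}
print(onz(C['side'],247,197.6,.192))
s=C['scene']
a=onz(s,299.4,221.7,.158);b=onz(s,341.2,199.3,.158);d=b-a;print(a,b,np.degrees(np.arctan2(d[1],d[0])))
# tray front top edge corners z~.05: crop (100,240),(195,203); back corners
for u,v in((250.3,199.5),(279.4,187.5)): print(onz(s,u,v,.055))
print(telemetry.get_state()['eef_pos'])
```

```text
[0.57172034 0.02519931 0.192     ]
[ 0.57417671 -0.02151208  0.158     ] [0.57684207 0.0720061  0.158     ] 88.36745353805769
[ 0.4015644  -0.01697562  0.055     ]
[0.40926588 0.05343101 0.055     ]
[ 0.29214915 -0.60788253  0.20582102]
```

The crops confirm that the middle rack holds the large red tin behind its gate. Its knob is at about (0.573, 0.0255, 0.192), crossbar yaw about 88–90°. Next I rise and turn to yaw 0 so the jaws close across the crossbar.

Request:
servo_tool(
  series=[
    [0,-0.33,0,-0.19,-1],
    [0,-0.33,0,-0.19,-1],
    [0,-0.33,0,-0.19,-1],
    [0,-0.33,0,-0.19,-1],
    [0,0,0,-0.19,-1],
    [0,0,0,-0.19,-1],
    [0,0,0,-0.19,-1],
    [0,0,0,-0.1,-1],
    [0,0,0,0,-1],
  ],
)

```text
clock: 1.05
eef_pos: [0.2922, -0.6082, 0.3119]
ee_rot: [-89.9, 0.0, -0.0]
contact_force: [0.1, -1.7, -0.3]
width: 0.0853
```

Request:
servo_tool(
  series=[
    [0.22,0,0.495,0,-1],
    [0.22,0,0.495,0,-1],
    [0.22,0,0.495,0,-1],
    [0.22,0,0.495,0,-1],
    [0.22,0,0.495,0,-1],
    [0.22,0,0.495,0,-1],
    [0.22,0,0.495,0,-1],
    [0.22,0,0.495,0,-1],
    [0.22,0,0.495,0,-1],
    [0.22,0,0.495,0,-1],
    [0.22,0,0.495,0,-1],
    [0.22,0,0.495,0,-1],
  ],
)

```text
clock: 2.25
eef_pos: [0.5037, -0.1314, 0.3125]
ee_rot: [-90.0, -0.0, -0.1]
contact_force: [-0.1, -0.7, 0.1]
width: 0.0854
```

Request:
servo_tool(
  series=[
    [0.22,0,0.495,0,-1],
    [0.22,0,0.495,0,-1],
    [0.22,0,0.495,0,-1],
    [0.2,0,0.495,0,-1],
    [0,0,0,0,-1],
    [0,0,0,0,-1],
  ],
)

```text
clock: 2.85
eef_pos: [0.5721, 0.026, 0.3121]
ee_rot: [-90.0, 0.1, 0.1]
contact_force: [0.6, -0.4, -0.1]
width: 0.0852
```

Run:
```python
from h import *
c=snap('wrist','w1.png'); s=snap('side','s1.png'); snap('scene','sc1.png')
st=telemetry.get_state();print(st['eef_pos'],st['ee_rot'],st['contact_force'])
R=np.array(c['R']);t=np.array(c['t']);p=R@np.array([.573,.0255,.192])+t;print(p[:2]/p[2]*[c['fx'],c['fy']]+[c['cx'],c['cy']])
```

```text
[0.57193365 0.02416572 0.31245591] [-9.00180680e+01  1.23115842e-02 -1.10420478e-01] [-1.13770384 -0.35011068  0.12447695]
[280.15827351 198.98710279]
```

View pics/w1.png

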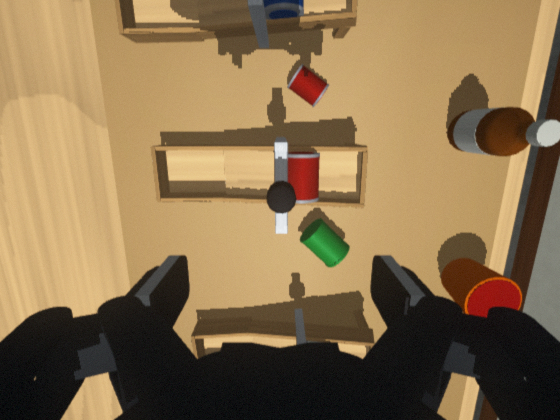

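View pics/s1.png

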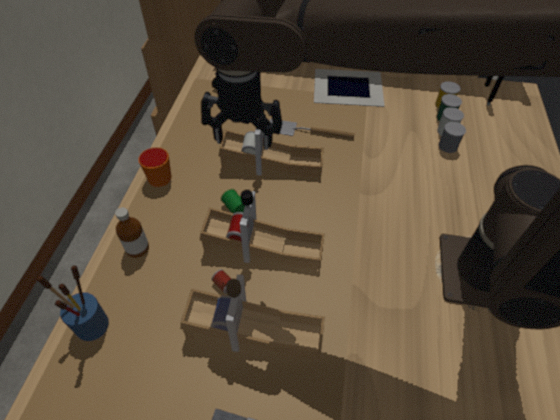

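The wrist view shows the knob at (281,197), 2 px from the predicted (280,199), with the red tin just behind it at (303,177). The rack is aligned with x, so I descend and grip.

Request:
servo_tool(
  series=[
    [0.01,-0.0,0.0,0,-1],
    [0,0.4,0,0,-1],
    [0,0.4,0,0,-1],
    [0,0.4,0,0,-1],
    [0,0.4,0,0,-1],
    [0,0,0,0,-1],
    [0,0,0,0,-1],
  ],
)

```text
clock: 3.7
eef_pos: [0.573, 0.0245, 0.1848]
ee_rot: [-90.0, 0.0, -0.1]
contact_force: [0.1, 0.1, 1.1]
width: 0.0855
```

Request:
servo_tool(
  series=[
    [0,0,0,0,1],
    [0,0,0,0,1],
    [0,0,0,0,1],
    [0,0,0,0,1],
    [0,0,0,0,1],
    [0,0,0,0,1],
    [0,0,0,0,1],
    [0,0,0,0,1],
  ],
)

```text
clock: 4.5
eef_pos: [0.5729, 0.0253, 0.1844]
ee_rot: [-90.0, 0.0, 0.0]
contact_force: [0.3, 0.6, -0.8]
width: 0.0003
```

Run:
```python
from h import *
snap('scene','sc2.png')
```

```text
(no output)
```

View pics/sc2.png

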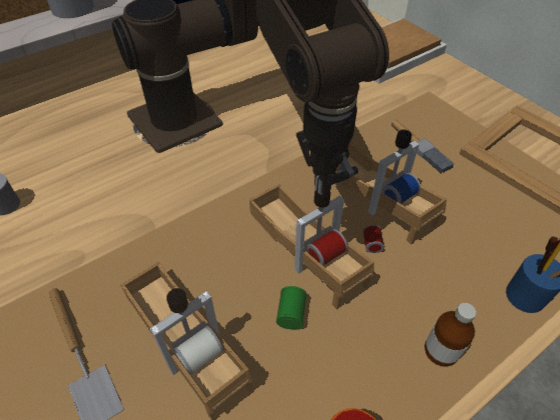

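The fingers closed fully (opening 0.3 mm), so the grasp missed. I'll look closely.

Run:
```python
from h import *
s=snap('side','s3.png'); w=snap('wrist','w3.png')
a=cv2.imread('pics/sc2.png')[130:280,240:400]; b=cv2.imread('pics/s3.png')[130:280,180:340]
cv2.imwrite('pics/c3.png',np.hstack([cv2.resize(x,(400,375),interpolation=2) for x in(a,b)]))
```

```text
(no output)
```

View pics/c3.png

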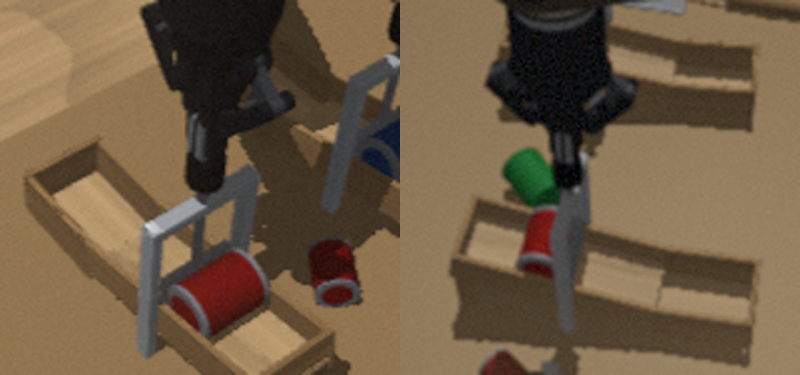

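View pics/w3.png

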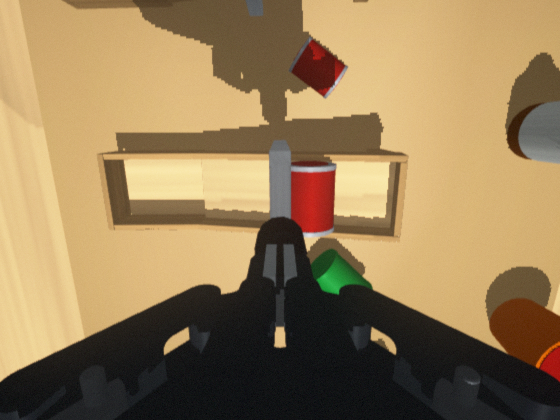

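Run:
```python
from h import *
c=np.load('pics/w3.npy',allow_pickle=True).item()
for v in range(205,300,6): print(v,[np.round(dep(c,u,v),3).tolist() for u in (270,280,290)])
s=np.load('pics/sc2.npy',allow_pickle=True).item()
for v in range(184,214,4): print(v,[np.round(dep(s,u,v),3).tolist() for u in (318,322,326)])
```

```text
205 [[0.567, 0.043, 0.157], [0.574, 0.043, 0.159], [0.58, 0.042, 0.157]]
211 [[0.567, 0.038, 0.157], [0.574, 0.039, 0.16], [0.58, 0.038, 0.156]]
217 [[0.567, 0.034, 0.157], [0.574, 0.042, 0.182], [0.58, 0.034, 0.158]]
223 [[0.568, 0.04, 0.189], [0.574, 0.041, 0.192], [0.579, 0.04, 0.189]]
229 [[0.568, 0.041, 0.201], [0.574, 0.041, 0.203], [0.579, 0.041, 0.2]]
235 [[0.569, 0.039, 0.206], [0.574, 0.04, 0.207], [0.579, 0.039, 0.205]]
241 [[0.568, 0.036, 0.205], [0.574, 0.036, 0.206], [0.579, 0.036, 0.206]]
247 [[0.569, 0.037, 0.217], [0.574, 0.037, 0.216], [0.578, 0.037, 0.216]]
253 [[0.569, 0.037, 0.223], [0.574, 0.037, 0.224], [0.578, 0.038, 0.225]]
259 [[0.569, 0.037, 0.23], [0.574, 0.037, 0.231], [0.578, 0.037, 0.23]]
265 [[0.573, 0.092, 0.352], [0.574, 0.037, 0.236], [0.578, 0.037, 0.235]]
271 [[0.57, 0.038, 0.242], [0.574, 0.037, 0.242], [0.577, 0.037, 0.242]]
277 [[0.57, 0.038, 0.248], [0.574, 0.038, 0.247], [0.577, 0.037, 0.246]]
283 [[0.57, 0.038, 0.253], [0.574, 0.034, 0.246], [0.577, 0.038, 0.252]]
289 [[0.57, 0.038, 0.257], [0.574, 0.032, 0.246], [0.577, 0.038, 0.256]]
295 [[0.57, 0.038, 0.26], [0.574, 0.029, 0.246], [0.577, 0.038, 0.261]]
184 [[0.574, 0.014, 0.232], [0.581, 0.016, 0.237], [0.587, 0.02, 0.24]]
188 [[0.575, 0.014, 0.224], [0.582, 0.017, 0.227], [0.585, 0.022, 0.227]]
192 [[0.577, 0.013, 0.216], [0.581, 0.018, 0.216], [0.579, 0.029, 0.207]]
196 [[0.578, 0.013, 0.206], [0.581, 0.019, 0.205], [0.586, 0.024, 0.207]]
200 [[0.579, 0.013, 0.197], [0.583, 0.018, 0.197], [0.586, 0.025, 0.196]]
204 [[0.579, 0.014, 0.187], [0.583, 0.019, 0.186], [0.587, 0.025, 0.186]]
208 [[0.572, 0.022, 0.163], [0.578, 0.026, 0.166], [0.577, 0.036, 0.158]]
212 [[0.576, 0.019, 0.158], [0.58, 0.024, 0.158], [0.581, 0.034, 0.153]]
```

Run:
```python
from h import *
c=np.load('pics/w1.npy',allow_pickle=True).item()
for v in range(182,216,3): print(v,[np.round(dep(c,u,v),3).tolist() for u in (275,281,287)])
```

```text
182 [[0.568, 0.04, 0.182], [0.574, 0.041, 0.188], [0.58, 0.036, 0.158]]
185 [[0.568, 0.04, 0.198], [0.574, 0.041, 0.204], [0.579, 0.04, 0.198]]
188 [[0.568, 0.039, 0.207], [0.574, 0.039, 0.206], [0.579, 0.039, 0.205]]
191 [[0.568, 0.036, 0.206], [0.574, 0.036, 0.206], [0.579, 0.036, 0.206]]
194 [[0.568, 0.033, 0.206], [0.574, 0.034, 0.206], [0.579, 0.034, 0.207]]
197 [[0.568, 0.031, 0.206], [0.574, 0.03, 0.205], [0.579, 0.031, 0.206]]
200 [[0.568, 0.028, 0.205], [0.574, 0.028, 0.206], [0.579, 0.028, 0.206]]
203 [[0.568, 0.025, 0.207], [0.574, 0.025, 0.205], [0.579, 0.025, 0.207]]
206 [[0.568, 0.022, 0.204], [0.574, 0.022, 0.205], [0.579, 0.022, 0.206]]
209 [[0.568, 0.019, 0.206], [0.574, 0.019, 0.206], [0.579, 0.019, 0.206]]
212 [[0.568, 0.016, 0.205], [0.574, 0.016, 0.206], [0.579, 0.016, 0.206]]
215 [[0.567, -0.001, 0.157], [0.574, -0.001, 0.158], [0.581, -0.001, 0.156]]
```

Depth shows the knob top at z=0.206 with its centre at (0.574, 0.0275). The closed fingers stop just above it, so the true tips are about 30 mm higher than the state implies. I'll rise a bit and measure the tips relative to the TCP.

Request:
servo_tool(
  series=[
    [0,-0.4,0,0,1],
    [0,-0.1,0,0,1],
    [0,0,0,0,1],
    [0,0,0,0,1],
  ],
)

```text
clock: 5.05
eef_pos: [0.5728, 0.0252, 0.2239]
ee_rot: [-90.0, 0.0, 0.0]
contact_force: [-0.3, -0.8, -0.4]
width: 0.0001
```

Run:
```python
from h import *
c=snap('wrist','w4.png'); s=snap('scene','sc4.png'); d=snap('side','s4.png')
st=telemetry.get_state();print(st['eef_pos'],st['width'],st['contact_force'],[a for a in dir(env) if a[0]!='_'])
for v in range(225,300,5): print(v,[np.round(dep(c,u,v),3).tolist() for u in (272,280,288)])
a=cv2.imread('pics/sc4.png')[100:250,240:400]; b=cv2.imread('pics/s4.png')[100:250,180:340]
cv2.imwrite('pics/c4.png',np.hstack([cv2.resize(x,(400,375),interpolation=2) for x in(a,b)]))
```

```text
[0.57226195 0.02528829 0.22297148] -0.000140390257571974 [ 0.22670714 -0.37464878 -0.21429964] ['IKError', 'tips_ahead']
225 [[0.568, 0.032, 0.207], [0.573, 0.032, 0.206], [0.579, 0.032, 0.206]]
230 [[0.568, 0.028, 0.206], [0.573, 0.029, 0.207], [0.579, 0.028, 0.206]]
235 [[0.568, 0.025, 0.206], [0.573, 0.025, 0.206], [0.579, 0.025, 0.205]]
240 [[0.568, 0.022, 0.206], [0.573, 0.022, 0.206], [0.579, 0.022, 0.206]]
245 [[0.569, 0.037, 0.252], [0.573, 0.037, 0.253], [0.577, 0.037, 0.252]]
250 [[0.57, 0.037, 0.259], [0.573, 0.036, 0.258], [0.577, 0.037, 0.26]]
255 [[0.57, 0.037, 0.265], [0.573, 0.037, 0.265], [0.577, 0.037, 0.265]]
260 [[0.57, 0.037, 0.271], [0.573, 0.037, 0.271], [0.577, 0.037, 0.271]]
265 [[0.57, 0.037, 0.274], [0.573, 0.037, 0.276], [0.577, 0.037, 0.276]]
270 [[0.57, 0.037, 0.28], [0.573, 0.037, 0.28], [0.577, 0.037, 0.28]]
275 [[0.573, 0.092, 0.391], [0.573, 0.038, 0.285], [0.576, 0.038, 0.285]]
280 [[0.57, 0.036, 0.286], [0.573, 0.036, 0.286], [0.576, 0.038, 0.29]]
285 [[0.57, 0.038, 0.293], [0.573, 0.034, 0.286], [0.576, 0.038, 0.293]]
290 [[0.571, 0.038, 0.297], [0.573, 0.032, 0.286], [0.576, 0.037, 0.296]]
295 [[0.571, 0.038, 0.3], [0.573, 0.029, 0.285], [0.576, 0.038, 0.3]]
```

View pics/c4.png

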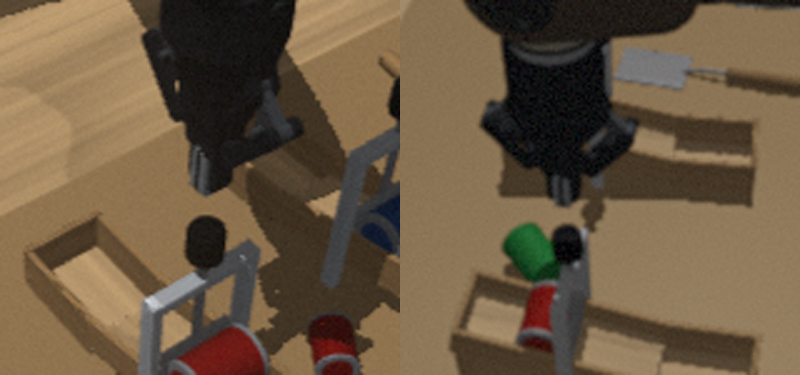

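View pics/w4.png

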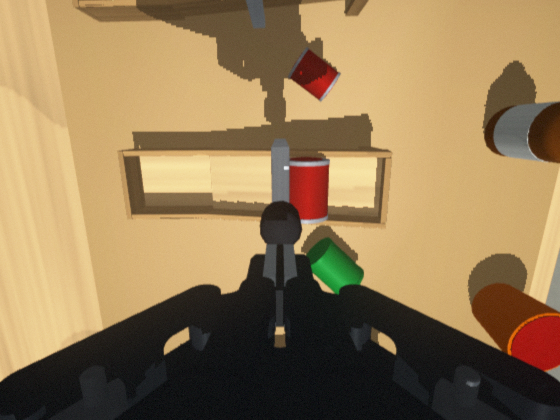

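Run:
```python
from h import *
for n,u,rng in (('sc4',322,range(160,184,2)),('s4',245,range(165,190,2))):
  s=np.load(f'pics/{n}.npy',allow_pickle=True).item()
  for v in rng: print(n,v,[np.round(dep(s,x,v),3).tolist() for x in (u-2,u,u+2)])
```

```text
sc4 160 [[0.573, 0.015, 0.285], [0.581, 0.011, 0.294], [0.586, 0.011, 0.298]]
sc4 162 [[0.576, 0.012, 0.285], [0.581, 0.012, 0.288], [0.586, 0.012, 0.293]]
sc4 164 [[0.576, 0.013, 0.28], [0.579, 0.014, 0.281], [0.58, 0.018, 0.28]]
sc4 166 [[0.576, 0.013, 0.276], [0.579, 0.015, 0.276], [0.581, 0.017, 0.277]]
sc4 168 [[0.577, 0.013, 0.272], [0.578, 0.016, 0.271], [0.582, 0.017, 0.274]]
sc4 170 [[0.577, 0.013, 0.267], [0.579, 0.016, 0.267], [0.581, 0.018, 0.267]]
sc4 172 [[0.577, 0.014, 0.262], [0.579, 0.016, 0.263], [0.583, 0.017, 0.265]]
sc4 174 [[0.577, 0.014, 0.258], [0.579, 0.016, 0.259], [0.583, 0.017, 0.261]]
sc4 176 [[0.577, 0.014, 0.253], [0.578, 0.017, 0.252], [0.582, 0.019, 0.254]]
sc4 178 [[0.399, 0.179, 0.0], [0.401, 0.184, -0.0], [0.406, 0.186, 0.002]]
sc4 180 [[0.406, 0.174, 0.002], [0.408, 0.178, 0.002], [0.41, 0.183, 0.001]]
sc4 182 [[0.409, 0.171, 0.0], [0.413, 0.174, 0.002], [0.414, 0.179, -0.0]]
s4 165 [[0.574, 0.027, 0.295], [0.568, 0.036, 0.306], [0.563, 0.037, 0.307]]
s4 167 [[0.574, 0.03, 0.293], [0.568, 0.036, 0.3], [0.564, 0.035, 0.3]]
s4 169 [[0.574, 0.032, 0.289], [0.568, 0.035, 0.293], [0.563, 0.038, 0.297]]
s4 171 [[0.573, 0.035, 0.286], [0.569, 0.034, 0.287], [0.564, 0.035, 0.288]]
s4 173 [[0.574, 0.033, 0.279], [0.569, 0.035, 0.281], [0.566, 0.031, 0.277]]
s4 175 [[0.574, 0.034, 0.273], [0.569, 0.037, 0.278], [0.566, 0.033, 0.274]]
s4 177 [[0.574, 0.034, 0.267], [0.57, 0.034, 0.268], [0.566, 0.032, 0.267]]
s4 179 [[0.575, 0.034, 0.261], [0.571, 0.033, 0.261], [0.566, 0.033, 0.262]]
s4 181 [[0.575, 0.035, 0.256], [0.571, 0.034, 0.255], [0.566, 0.034, 0.257]]
s4 183 [[0.641, -0.182, 0.003], [0.634, -0.18, 0.006], [0.629, -0.182, 0.005]]
s4 185 [[0.639, -0.175, 0.002], [0.634, -0.179, -0.001], [0.628, -0.177, 0.003]]
s4 187 [[0.637, -0.168, 0.001], [0.631, -0.168, 0.003], [0.626, -0.168, 0.004]]
s4 189 [[0.635, -0.159, 0.003], [0.578, 0.014, 0.207], [0.574, 0.014, 0.208]]
```

All three cameras put the closed tips at z≈0.249–0.250 with the reported TCP at 0.2235. The tips therefore stand about 26 mm above the reported TCP, not 8 mm below it. I trust vision and aim for a reported TCP z of about 0.146 (tips about 0.172). I open first.

Request:
servo_tool(
  series=[
    [0,0,0,0,-1],
    [0,0,0,0,-1],
    [0,0,0,0,-1],
    [0,0,0,0,-1],
    [0.01,0,0.02,0,-1],
    [0,0,0,0,-1],
    [0,0,0,0,-1],
  ],
)

```text
clock: 5.9
eef_pos: [0.5738, 0.0269, 0.2246]
ee_rot: [-90.0, -0.0, 0.0]
contact_force: [0.6, 0.1, -0.7]
width: 0.0851
```

Request:
servo_tool(
  series=[
    [0,0.3,0,0,-1],
    [0,0.3,0,0,-1],
    [0,0.2,0,0,-1],
    [0,0.17,0,0,-1],
    [0,0,0,0,-1],
    [0,0,0,0,-1],
  ],
)

```text
clock: 6.5
eef_pos: [0.5742, 0.0268, 0.1473]
ee_rot: [-90.0, -0.0, 0.0]
contact_force: [0.8, -0.5, 0.3]
width: 0.0857
```

Request:
servo_tool(
  series=[
    [0,0,0,0,1],
    [0,0,0,0,1],
    [0,0,0,0,1],
    [0,0,0,0,1],
    [0,0,0,0,1],
    [0,0,0,0,1],
    [0,0,0,0,1],
  ],
)

```text
clock: 7.2
eef_pos: [0.5733, 0.0268, 0.1477]
ee_rot: [-90.0, 0.1, 0.0]
contact_force: [-4.6, -0.1, 5.7]
width: 0.0266
```

Gripped (opening 26.6 mm). Lifting.

Request:
servo_tool(
  series=[
    [0,-0.1,0,0,1],
    [0,-0.15,0,0,1],
    [0,-0.15,0,0,1],
    [0,-0.15,0,0,1],
    [0,-0.1,0,0,1],
    [0,-0.08,0,0,1],
    [0,0,0,0,1],
    [0,0,0,0,1],
  ],
)

```text
clock: 8.0
eef_pos: [0.5732, 0.0268, 0.2047]
ee_rot: [-90.0, 0.1, 0.0]
contact_force: [0.0, -0.8, -7.4]
width: 0.0264
```

Run:
```python
from h import *
snap('scene','sc5.png'); snap('side','s5.png'); print(telemetry.get_state()['contact_force'])
a=cv2.imread('pics/sc5.png')[130:310,220:400]; b=cv2.imread('pics/s5.png')[120:300,180:360]
cv2.imwrite('pics/c5.png',np.hstack([cv2.resize(x,(400,400),interpolation=2) for x in(a,b)]))
```

```text
[-2.16093591 -0.71666485 -8.29114905]
```

View pics/c5.png

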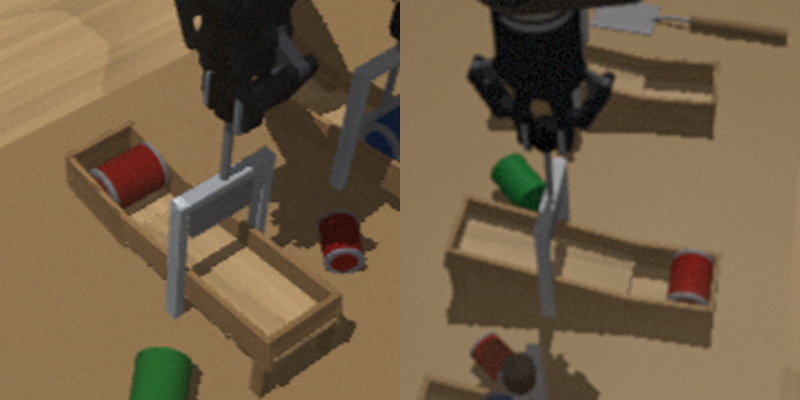

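The gate is up about 57 mm with an 8 N pull, and the tin is already in the tray (scene crop (130,175)). I'll hold a little longer with a slight extra lift, then lower and release.

Request:
servo_tool(
  series=[
    [0,-0.02,0,0,1],
    [0,0,0,0,1],
    [0,0,0,0,1],
    [0,0,0,0,1],
    [0,0,0,0,1],
    [0,0,0,0,1],
  ],
)

```text
clock: 8.7
eef_pos: [0.5733, 0.0268, 0.2066]
ee_rot: [-90.0, 0.1, 0.0]
contact_force: [-3.5, -0.5, -8.8]
width: 0.0267
```

Request:
servo_tool(
  series=[
    [0,0.12,0,0,1],
    [0,0.15,0,0,1],
    [0,0.15,0,0,1],
    [0,0.15,0,0,1],
    [0,0.1,0,0,1],
    [0,0.05,0,0,1],
    [0,0.02,0,0,1],
    [0,0,0,0,1],
    [0,0,0,0,1],
  ],
)

```text
clock: 9.6
eef_pos: [0.5734, 0.0268, 0.1486]
ee_rot: [-90.0, 0.1, 0.0]
contact_force: [-6.7, -0.8, -4.8]
width: 0.0262
```

Request:
servo_tool(
  series=[
    [0,0,0,0,-1],
    [0,0,0,0,-1],
    [0,0,0,0,-1],
    [0,0,0,0,-1],
    [0,0,0,0,-1],
    [0,0,0,0,-1],
  ],
)

```text
clock: 10.2
eef_pos: [0.5741, 0.0268, 0.148]
ee_rot: [-90.0, -0.0, 0.0]
contact_force: [0.5, -0.6, 0.2]
width: 0.0857
```

Request:
servo_tool(
  series=[
    [0,-0.3,0,0,-1],
    [0,-0.4,0,0,-1],
    [0,-0.5,0,0,-1],
    [0,-0.5,0,0,-1],
    [0,0,0,0,-1],
    [0,0,0,0,-1],
    [0,0,0,0,-1],
  ],
)

```text
clock: 10.9
eef_pos: [0.5731, 0.0269, 0.282]
ee_rot: [-90.0, 0.2, 0.0]
contact_force: [-0.0, 0.7, 0.2]
width: 0.0852
```

Run:
```python
from h import *
s=snap('scene','sc6.png'); d=snap('side','s6.png'); w=snap('wrist','w6.png')
st=telemetry.get_state();print(st['eef_pos'],st['contact_force'],st['width'])
R=np.array(w['R']);t=np.array(w['t'])
for n,P in(('red',[.574,.027,.206]),('blue',[.548,.249,.206])):
    p=R@np.array(P)+t;q=p[:2]/p[2]*[w['fx'],w['fy']]+[w['cx'],w['cy']];print(n,q, dep(w,*q) if 0<q[0]<560 and 0<q[1]<420 else '')
h=cv2.cvtColor(s['frame'],cv2.COLOR_RGB2HSV);m=((h[...,0]<6)|(h[...,0]>174))&(h[...,1]>150)&(h[...,2]>50)
k,l,t_,c=cv2.connectedComponentsWithStats(m.astype(np.uint8))
for i in range(1,k):
  if t_[i,4]>60:
    u,v=c[i]; print(c[i],t_[i,4],dep(s,u,v))
```

```text
[0.57298185 0.02690267 0.28156031] [ 0.28313956 -0.41611136 -0.52995269] 0.08525599036775362
red [280.78157924 210.78263379] [0.5739998  0.02714255 0.20651689]
blue [ 240.08682926 -125.64873505] 
[274.58027523 201.83486239] 436 [0.43271596 0.02402677 0.04911991]
[371.75454545 234.58181818] 220 [0.61079459 0.14089893 0.03525309]
[374.48387097 247.80645161] 62 [0.63215829 0.13138366 0.0210907 ]
[352.91984733 415.59923664] 262 [ 0.86009306 -0.13902975  0.08707319]
```

View pics/sc6.png

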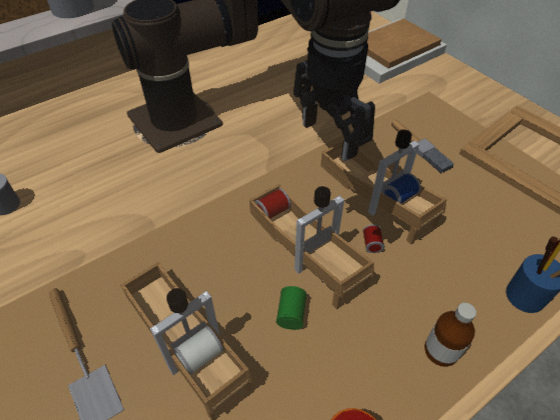

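Run:
```python
from h import *
print(order.sign_off())
```

```text
the job is handed in; nothing more can be done
None
```

The red tin is in its rack's front tray, the red gate is shut again, and the job is handed in (no verdict is reported). I gripped the middle rack's knob, raised the gate about 57–59 mm, held it for about 0.7 s or more, lowered it and let go.

**Last checks**
- **Red gate:** the knob top reads z = 0.2065 m, which is its shut height.
- **Red tin:** I estimate its centre at about 20 mm from the tray point, against the 32 mm limit. That comes from a surface reading of (0.433, 0.024, 0.049).
- **Other gates:** the blue and white gates look shut in the scene picture. I did not measure them again.
- **Robot:** the gripper is open and well above the knob, and the force reading is under 1 N. The robot's clock was about 11 s of the 30 s allowed.

**What failed or disagreed**
- The first grasp closed on air just above the knob and moved nothing.
- All three cameras put the closed fingertips about 26 mm above the reported TCP, where `env.tips_ahead` puts them 8 mm below it. I went lower by the camera measurement and the second grasp held.

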